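# Stand the knocked-over tube rack up and park it against the batten

### The job

The blue test-tube rack has been knocked over onto its back. By pushing only, never picking it up, tip it upright onto its wide foot again, then slide it away from you until the front edge of its foot lies flush against the wooden batten, over the whole length of the rack. Leave the vials, bottle, pot and specimen jars around it where they stand.

Things in the scene. Friction and masses are not known exactly. Their poses are not given: they have to be found in the camera images.
- rack: Loose blue test-tube rack, about 0.45 kg, bottom-heavy, 200 long, 95 deep, 75 high. Origin: middle of its back lower edge; x from back to front of its foot, y along its length, z up when it stands. Foot plate: x 0 to 95, z 0 to 14. At the start it lies on its back wall: x points straight up, z roughly to the robot, the foot plate stands on edge, 95 high, on its far side.
- foot_face (a point): Point on the upper (inner) face of the rack's foot plate, near its front edge (rack x = 75, y = 0, z = 14 mm). While the rack lies it is 75 mm up and faces the robot; pushed away from the robot here, the rack turns up about its back lower edge (which stays on the bench), balances at about 30 degrees of turn, then drops onto its foot by itself.
- top_edge (a point): Middle of the front edge of the rack's 6 thick top plate (rack x = 40, y = 0, z = 75 mm; plate z 69 to 75, five holes). Top plate and end walls reach only from x = 0 to 40: the front 55 mm of the foot has nothing above it, and while the rack lies only the foot plate stands higher than 40 mm.
- back_wall (a point): Middle of the rack's back wall (rack x = 0, y = 0, z = 25 mm), a solid wall 200 long, from the bench to the top, 6 thick. Pushed this low, the upright rack slides on the bench without tipping.
- foot_mid (a point): Middle of the rack's front lower edge (rack x = 95, y = 0, z = 0 mm): the edge that must lie against the batten.
- foot_left (a point): End of that edge at rack y = +100 mm.
- foot_right (a point): End of that edge at rack y = -100 mm.
- batten: Dark wooden strip screwed to the bench beyond the rack, 360 long (its y), 28 wide (its x), 24 high. Origin: middle of the lower edge of its near face (the face towards the robot); x points away from the robot, through the strip, and y along it.
- vial_red: Small white vial with a red cap, 27 diameter, 75 high, loose, standing. Origin at the centre of its underside, z up.
- vial_blue: Small white vial with a blue cap, 27 diameter, 75 high, loose, standing. Origin at the centre of its underside, z up.
- reagent: Pink reagent bottle with a blue cap, 60 diameter, 150 high, loose, standing. Origin at the centre of its underside, z up.
- pot: Open grey plastic pot, 84 diameter at the rim, 95 high, loose, standing. Origin at the centre of its underside, z up.
- specimen0: White specimen jar with a red cap, 42 diameter, 62 high, loose, standing past one end of the batten. Origin at the centre of its underside, z up.
- specimen1: A second such specimen jar, past the other end of the batten.

How it is judged (in metres and radians):
On the way:
1. the rack stands upright on its foot (angle between rack's own z axis and vertical below 0.06 rad and height (world z) of rack below 0.01 m), for 0.3 s.
At the end, for the whole second after the job is handed in: The rack stands upright on its foot (within 0.06 rad), at rest, both ends of the front edge of its foot within 6 mm of the batten's near face, and its middle within 85 mm of the batten's middle along the batten (so that the whole rack is backed by the batten) (angle between rack's own z axis and vertical below 0.06 rad and x of foot_left in the frame of batten between -0.006 and 0.006 m and x of foot_right in the frame of batten between -0.006 and 0.006 m and y of foot_mid in the frame of batten between -0.085 and 0.085 m and linear speed of rack below 0.02 m/s and angular speed of rack below 0.1 rad/s); the robot touches nothing.
It fails at once if the rack is lifted off the bench (both long lower edges of its foot more than 25 mm up) (height (world z) of each of rack, foot_mid above 0.025 m).
It fails at once if a vial, the bottle, the pot or a specimen jar is pushed away or knocked over (moved more than 25 mm or tilted more than 0.4 rad) (distance of any of vial_red, vial_blue, reagent, pot, specimen0, specimen1 from where it was at the start of the episode above 0.025 m or angle between any of vial_red, vial_blue, reagent, pot, specimen0, specimen1's own z axis and vertical above 0.4 rad).
It also fails if it takes over 64 s, if anything falls off the work surface, if the arm or the gripper's body presses on something with over 40 N, if the wrist force passes 120 N, or if a joint passes its speed limit or range.

### The arm

A 6-joint arm with a two-finger parallel gripper is mounted at the origin on the work surface. World frame = base frame: x ahead of the robot, y to its left, z up, the work surface at z = 0. Lengths are in mm, angles in rad, forces in N, time in s.
With the tool pointing down it reaches from about 350 to 975 mm from the base axis. Payload 7.1 kg.
Tool frame: the origin (TCP) lies midway between the tips of the shut fingers; the grasp point (between the pads) lies 19 mm behind it; z points along the fingers, y is the line along which they close (so a half turn about z gives the same grasp; the last joint's range is limited). The gripper opens to 88 mm and grips with 3 to 60 N. Pads are 20 mm wide; open, the fingers measure 115 mm over their backs; the gripper's body (75 mm by 178 mm) begins 61 mm behind the grasp point.
Start: joints at [1.3, 0.423, 1.63, -0, 1.089, -0.019], TCP at [155.686, 605.282, 222.675] pointing down, gripper open.
Joint ranges: [-3, 3], [-0.9, 2.11], [0.09, 2.58], [-1.31, 4.45], [0.11, 2.69], [-2.54, 2.54]. Speed limits (rad/s): [2.39, 2.39, 3.01, 3.14, 3.14, 3.14].

### API

Orientations are given as a rotation vector (axis times angle).
In Python, from workcell import get_obs, get_image, camera_params, close_job gives the robot as it stands.
- The arm moves only by the shell command python3 -m creep 'ROWS' [OPENING]. ROWS is a JSON object of lists of equal length, an entry for each row: "delta_pos": the shift along the tool's x, y, z in m, a list of three; "twist": the turn, a rotation vector about the tool's x, y, z in degrees, a list of three. A call has 1 to 20 rows; each row shifts and turns the commanded pose from where the row before left it, along the tool's axes as they then stand; what a row does not reach is not made up. A row lasts 1/12 s, in which the tool goes at most 41.7 mm and 7.16 degrees, less where a joint would pass 70% of its speed; a pose out of reach is approached as far as the arm can. A call with a gripper value outside its range is refused whole. OPENING is the opening, from 0 (shut) to 1 (fully open), set as the call begins (- or left out, the last holds). The fingers move at their own pace and stop on an object; the grip force is fixed at half the most. Time passes only in rows, so rows that do not move let the fingers close. It gives the time, the measured TCP pose, the force, the opening and the grip force at its end, in the units of the state.
- get_obs(): the state, without advancing time (a new reading comes with each control period).
- get_image(name): name is "scene" or "top" or "wrist"; returns (picture, depth): 480x640x3 uint8, red, green, blue; 480x640 float32, mm along the optical axis (not along the pixel's ray), 0 where there is no reading.
- camera_params(name): a dict with "camera_matrix" (3x3 intrinsics, pixels), "extrinsics" (4x4, takes a point from camera to world coordinates). Camera axes: x right, y down, z forward; pixel columns grow to the right and rows downward; lengths in mm; the calibration is good to about 2 mm. A picture is of the moment at which its call begins: read the wrist's pose just before it. camera_params takes no time and is no camera call; for the wrist camera it gives the pose at the moment of the call.
- close_job(): hands the job in; it is judged then, once.
The state is a dict: "t": time; "qpos": joint angles; "qvel": joint speeds; "joint_torque": joint torques, N m; "ee_pos": TCP position; "orientation": TCP orientation; "ft_force": force on the tool from outside, world axes, zero at the start; "moment": the same for the moment, N m; "width": finger opening in mm; "grasp_force": force on a finger pad.
Only numpy, scipy, OpenCV 4.12 (cv2) and the standard library are available. Lean on these libraries where they do the work, as an engineer would, in place of code of your own. Each camera call takes 0.05 s, during which the arm holds its last target. There are 200 camera calls.

## Working session

There is one attempt and no reset: what is moved stays moved. The work goes in short steps, Python scripts to look and compute and a shell command to move; the robot and the scene stay as the last step left them, time stands still between calls to the robot, and variables do not carry over. Pictures are saved under pics/ and viewed, at most 10 in all, crops included, and the job is handed in when it is done.

```bash
mkdir -p pics; ls; python3 - <<'E'
from workcell import *
import cv2,numpy as np
o=get_obs();print(o)
for n in("scene","top"):
    p,d=get_image(n);np.savez(f"pics/{n}0.npz",p=p,d=d);cv2.imwrite(f"pics/{n}0.png",p[:,:,::-1]);c=camera_params(n);print(n,c)
E
```

```text
pics
{'t': 0.0, 'qpos': array([ 1.29998865e+00,  4.23883358e-01,  1.63067453e+00,  1.58268314e-05,
        1.08860953e+00, -1.90095819e-02]), 'qvel': array([ 0.00069808, -0.00054388, -0.00018863,  0.00106546, -0.00268107,
       -0.0001055 ]), 'joint_torque': array([-8.39270251e-04, -5.44647574e+01, -2.73651302e+01,  6.44085836e-02,
        2.28435552e-02, -1.20689147e-04]), 'ee_pos': array([155.5437551 , 604.76046946, 221.88123461]), 'orientation': array([-3.94460503e-01, -3.11648575e+00,  2.44433974e-03]), 'ft_force': array([ 0.15895127,  0.24810556, -0.45124719]), 'moment': array([-0.05127574,  0.03651581,  0.01558186]), 'grasp_force': 0.0, 'width': 88.06590348711948}
scene {'camera_matrix': array([[570.50201181,   0.        , 327.46973887],
       [  0.        , 570.50201181, 239.08508853],
       [  0.        ,   0.        ,   1.        ]]), 'extrinsics': array([[-4.11711053e-01,  4.90180352e-01, -7.68255967e-01,
         1.49555462e+03],
       [ 9.10986447e-01,  2.43988367e-01, -3.32525743e-01,
         4.03182075e+02],
       [ 2.44479328e-02, -8.36775298e-01, -5.47000364e-01,
         7.70598639e+02],
       [ 0.00000000e+00,  0.00000000e+00,  0.00000000e+00,
         1.00000000e+00]])}
top {'camera_matrix': array([[481.18483372,   0.        , 320.13713663],
       [  0.        , 481.18483372, 239.13308461],
       [  0.        ,   0.        ,   1.        ]]), 'extrinsics': array([[ 2.41904171e-02, -9.91751524e-01,  1.25871916e-01,
         4.28238497e+02],
       [-9.99312140e-01, -2.75285227e-02, -2.48480909e-02,
         9.10666537e+00],
       [ 2.81081999e-02, -1.25184248e-01, -9.91735264e-01,
         1.17627225e+03],
       [ 0.00000000e+00,  0.00000000e+00,  0.00000000e+00,
         1.00000000e+00]])}
```

View pics/top0.png

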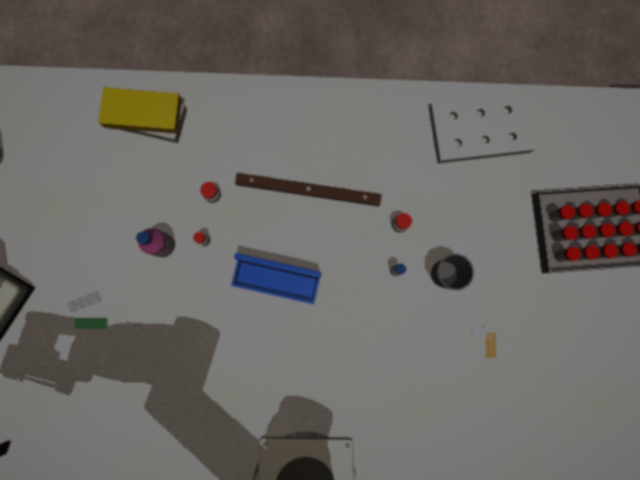

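View pics/scene0.png

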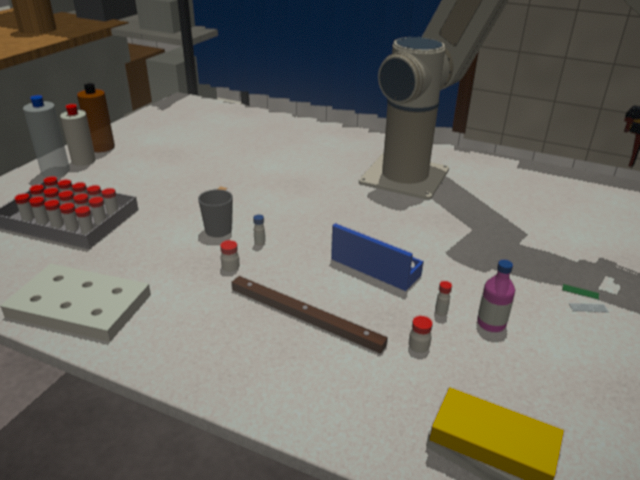

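The top view shows the rack lying at px (232–320, 255–302) with its foot plate edge on the far side. The batten is at (236–381, 175–205). The vials are at (200,237) and (400,268), and the jars at (209,190) and (403,221). The scene view agrees.

```bash
cat > h.py <<'E'
import numpy as np,cv2
from workcell import *
def cloud(p,d,c):
    K=c["camera_matrix"];T=c["extrinsics"]
    v,u=np.mgrid[:p.shape[0],:p.shape[1]]
    P=np.stack([(u-K[0,2])/K[0,0]*d,(v-K[1,2])/K[1,1]*d,d],-1)@T[:3,:3].T+T[:3,3]
    P[d<=0]=np.nan
    return P
def hsv(p): return cv2.cvtColor(p,cv2.COLOR_RGB2HSV)
def ray(u,v,z,c):
    K=c["camera_matrix"];T=c["extrinsics"]
    r=T[:3,:3]@np.array([(u-K[0,2])/K[0,0],(v-K[1,2])/K[1,1],1]);o=T[:3,3]
    return o+r*(z-o[2])/r[2]
def biggest(m):
    n,l,s,_=cv2.connectedComponentsWithStats(m.astype(np.uint8));return l==1+np.argmax(s[1:,4])
def rect(X):
    (cx,cy),(w,h),a=cv2.minAreaRect(X[:,:2].astype(np.float32));b=cv2.boxPoints(((cx,cy),(w,h),a))
    e=max((b[1]-b[0],b[2]-b[1]),key=np.linalg.norm);e=e*np.sign(e[1])
    return np.array([cx,cy]).round(1),sorted([round(w,1),round(h,1)]),round(np.degrees(np.arctan2(-e[0],e[1])),2)
E
python3 - <<'E'
from h import *
for n in("top","scene"):
    z=np.load(f"pics/{n}0.npz");p,d=z["p"],z["d"];c=camera_params(n);P=cloud(p,d,c);H=hsv(p);Z=P[:,:,2]
    inr=(P[:,:,0]>300)&(P[:,:,0]<800)&(abs(P[:,:,1])<330)
    print(n,"bench z",np.nanmedian(Z[inr&(H[:,:,1]<40)]))
    m=biggest(inr&(H[:,:,0]>100)&(H[:,:,0]<128)&(H[:,:,1]>140)&(Z>3))
    X=P[m];print("rack z pct",np.percentile(X[:,2],[1,20,50,80,99]).round())
    for lo,hi in((84,110),(25,60)):
        Y=X[(X[:,2]>lo)&(X[:,2]<hi)];print(lo,len(Y),rect(Y) if len(Y)>5 else"")
    m=biggest(inr&((H[:,:,0]<15)|(H[:,:,0]>170))&(H[:,:,2]<120)&(H[:,:,1]>80)&(Z>10)&(Z<40)&(P[:,:,0]>540));X=P[m]
    print("batten",len(X),rect(X[X[:,2]>18]),np.median(X[:,2]))
    o=(inr&(Z>30)).astype(np.uint8);nn,l,s,_=cv2.connectedComponentsWithStats(o)
    for i in range(1,nn):
        if s[i,4]>25:
            X=P[l==i];print(s[i,4],X.min(0).round(),X.max(0).round())
E
```

```text
top bench z 0.6918340768095277
rack z pct [ 3.  6.  8. 87. 99.]
84 516 (array([503.7,  77.4]), [13.3, 194.6], np.float32(-11.22))
25 267 (array([468.7,  84. ]), [58.5, 195.0], np.float32(-11.34))
batten 1398 (array([697.2,  13.2]), [26.9, 353.2], np.float32(-6.85)) 24.677079416206766
38 [ 779. -328.   30.] [ 800. -308.   36.]
277 [659. 227.  30.] [698. 266.  69.]
264 [ 598. -233.   30.] [ 638. -196.   69.]
155 [551. 247.  31.] [577. 273.  80.]
1032 [419. -22.  30.] [529. 186. 101.]
262 [ 458. -330.   30.] [ 540. -286.  100.]
144 [ 492. -218.   31.] [ 516. -192.   80.]
scene bench z 0.44160171865291886
rack z pct [92. 94. 95. 96. 98.]
84 266 (array([505.6,  77.7]), [16.8, 193.3], np.float32(-12.18))
25 0 
batten 1331 (array([700.2,  14.7]), [30.1, 356.5], np.float32(-7.17)) 24.373882848021594
701 [ 457. -330.   30.] [ 545. -283.   98.]
224 [ 493. -217.   30.] [ 523. -189.   78.]
2411 [447. -23.  30.] [534. 188.  99.]
335 [ 601. -233.   30.] [ 642. -194.   66.]
310 [550. 247.  30.] [583. 274.  79.]
26 [ 782. -330.   30.] [ 799. -308.   34.]
495 [657. 229.  30.] [702. 268.  66.]
```

```bash
python3 -m creep '{"delta_pos":[[0,0,0],[-0.021,-0.024,0.003],[-0.021,-0.024,0.003],[-0.021,-0.024,0.003],[-0.021,-0.024,0.003],[-0.021,-0.024,0.003],[-0.021,-0.024,0.003],[-0.021,-0.024,0.003],[-0.021,-0.024,0.003],[-0.021,-0.024,0.003],[-0.021,-0.024,0.003],[-0.021,-0.024,0.003],[-0.021,-0.024,0.003],[-0.021,-0.024,0.003],[-0.021,-0.024,0.003],[-0.021,-0.024,0.003],[-0.021,-0.024,0.003],[-0.021,-0.024,0.003],[-0.016,-0.017,0.003],[0,0,0]],"twist":[[0,0,-3],[0,0,0],[0,0,0],[0,0,0],[0,0,0],[0,0,0],[0,0,0],[0,0,0],[0,0,0],[0,0,0],[0,0,0],[0,0,0],[0,0,0],[0,0,0],[0,0,0],[0,0,0],[0,0,0],[0,0,0],[0,0,0],[0,0,0]]}' 1
```

```text
t: 1.77
ee_pos: [438.7, 112.0, 168.2]
orientation: [0.318, 3.125, -0.001]
ft_force: [-0.5, 0.8, 0.0]
width: 87.6
grasp_force: 0.0
```

```bash
python3 -m creep '{"delta_pos":[[0,0,0],[-0.008,-0.010,0.02],[-0.008,-0.010,0.02],[0,0,0.02],[0,0,0.02],[0,0,0.008],[0,0,0],[0,0,0]],"twist":[[0,0,0],[0,0,0],[0,0,0],[0,0,0],[0,0,0],[0,0,0],[0,0,0],[0,0,0]]}'; python3 - <<'E'
from h import *
o=get_obs();print(o["ee_pos"])
n="scene";p,d=get_image(n);cv2.imwrite("pics/s1.png",cv2.resize(p[180:340,240:480,::-1],(720,480)))
E
```

```text
t: 2.43
ee_pos: [448.4, 92.7, 80.8]
orientation: [-0.311, -3.125, 0.0]
ft_force: [-0.3, 0.0, -0.6]
width: 87.9
grasp_force: 0.0
[448.44999567  92.69431549  80.80816795]
```

View pics/s1.png

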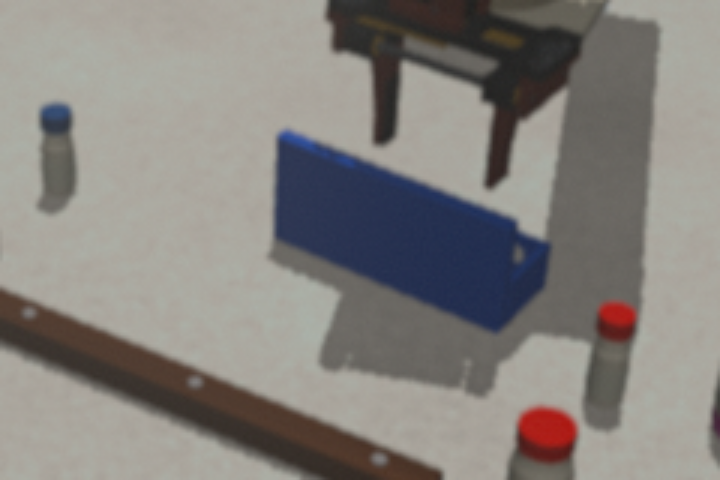

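The crop shows the open fingers behind the foot plate, level with its upper part and parallel to it. I will approach and push slowly.

```bash
python3 -m creep '{"delta_pos":[[-0.006,-0.002,0.003],[-0.006,-0.001,0.002],[-0.006,0,0],[-0.006,0,0],[-0.006,0,0],[-0.005,0,0],[-0.004,0,0],[-0.004,0,0],[-0.004,0,0],[-0.004,0,0],[-0.004,0,0],[-0.004,0,0],[0,0,0]],"twist":[[0,0,0],[0,0,0],[0,0,0],[0,0,0],[0,0,0],[0,0,0],[0,0,0],[0,0,0],[0,0,0],[0,0,0],[0,0,0],[0,0,0],[0,0,0]]}'; python3 - <<'E'
from h import *
o=get_obs();print(o["ee_pos"],o["ft_force"])
n="scene";p,d=get_image(n);cv2.imwrite("pics/s2.png",cv2.resize(p[180:340,240:480,::-1],(720,480)))
E
```

```text
t: 3.57
ee_pos: [507.1, 77.3, 75.8]
orientation: [0.313, 3.125, 0.0]
ft_force: [0.3, -0.1, 0.2]
width: 87.8
grasp_force: 0.0
[507.1302897   77.32799176  75.75881807] [ 0.34287113 -0.06397651  0.24704916]
```

View pics/s2.png

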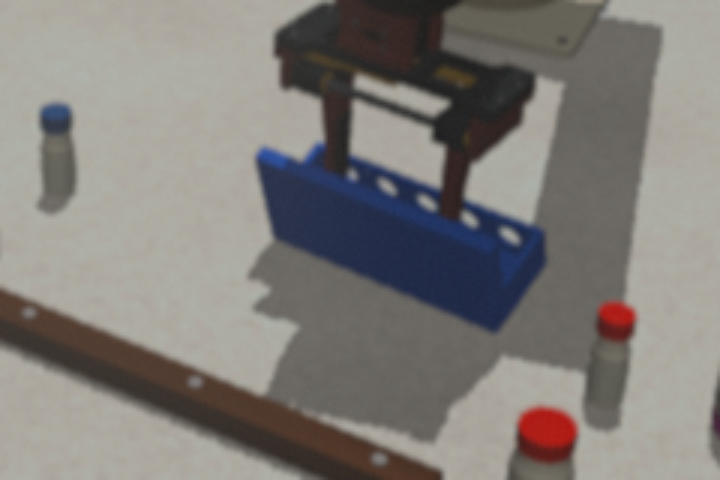

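The rack is tilting up about its far lower edge (px 275–500, 240–330), with no slip visible.

```bash
python3 -m creep '{"delta_pos":[[-0.004,0,0],[-0.004,0,0],[-0.004,0,0],[-0.004,0,0],[-0.004,0,0],[-0.004,0,0],[-0.004,0,0],[-0.010,0,0],[-0.018,0,-0.005],[-0.02,0,-0.02],[-0.01,0,-0.03],[0,0,-0.03],[0,0,-0.02],[0,0,0],[0,0,0],[0,0,0],[0,0,0],[0,0,0]],"twist":[[0,0,0],[0,0,0],[0,0,0],[0,0,0],[0,0,0],[0,0,0],[0,0,0],[0,0,0],[0,0,0],[0,0,0],[0,0,0],[0,0,0],[0,0,0],[0,0,0],[0,0,0],[0,0,0],[0,0,0],[0,0,0]]}'; python3 - <<'E'
from h import *
o=get_obs();print(o["ee_pos"],o["ft_force"])
n="scene";p,d=get_image(n);cv2.imwrite("pics/s3.png",cv2.resize(p[180:340,240:480,::-1],(720,480)))
E
```

```text
t: 5.12
ee_pos: [589.4, 60.3, 179.1]
orientation: [-0.312, -3.123, 0.001]
ft_force: [-0.1, -0.9, -1.4]
width: 87.9
grasp_force: 0.0
[589.35309738  60.29565139 179.13166147] [-0.12304133 -0.89460969 -1.44831415]
```

View pics/s3.png

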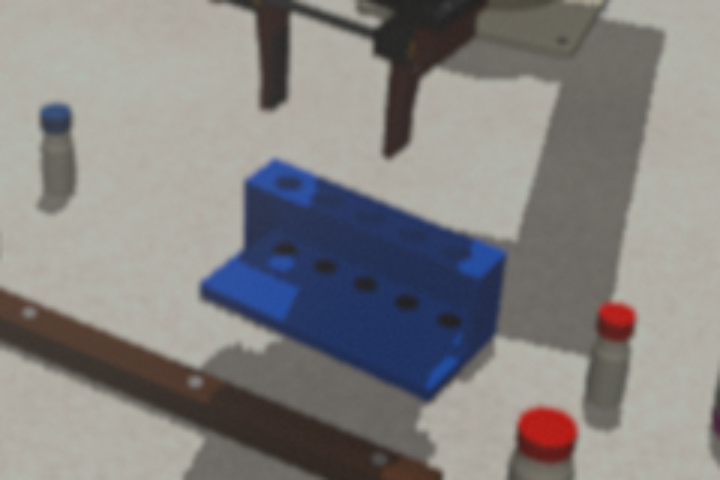

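The rack stands upright on its foot; its front edge runs from (203,292) to (430,398) in the crop, short of the batten. I'll retreat behind it and measure.

```bash
python3 -m creep '{"delta_pos":[[0.02,0,0],[0.025,0,0],[0.025,0,0],[0.025,0,0],[0.025,0,0],[0.02,0,0],[0.01,0,0],[0,0,0],[0,0,0]],"twist":[[0,0,0],[0,0,0],[0,0,0],[0,0,0],[0,0,0],[0,0,0],[0,0,0],[0,0,0],[0,0,0]]}'; cat > m.py <<'E'
from h import *
print(get_obs()["ee_pos"])
B=np.array([684.6,15.7])
for n in("scene","top"):
    p,d=get_image(n);c=camera_params(n);P=cloud(p,d,c);H=hsv(p);Z=P[:,:,2]
    inr=(P[:,:,0]>400)&(P[:,:,0]<720)&(abs(P[:,:,1])<230)
    m=biggest(inr&(H[:,:,0]>100)&(H[:,:,0]<128)&(H[:,:,1]>120)&(Z>3)&(Z<90));X=P[m]
    print(n,"rack",rect(X),"top",rect(X[X[:,2]>68]) if (X[:,2]>68).sum()>5 else "",np.percentile(X[:,2],99).round())
    m=biggest(inr&((H[:,:,0]<15)|(H[:,:,0]>170))&(H[:,:,2]<120)&(H[:,:,1]>80)&(Z>10)&(Z<40)&(P[:,:,0]>540))
    print("batten",rect(P[m&(Z>18)]))
    cv2.imwrite(f"pics/m_{n}_{get_obs()['t']:.1f}.png",p[:,:,::-1])
E
python3 m.py
```

```text
t: 5.92
ee_pos: [444.0, 90.2, 180.8]
orientation: [0.312, 3.125, 0.0]
ft_force: [0.2, 0.3, -0.2]
width: 87.7
grasp_force: 0.0
[444.0078677   90.21594224 180.79520688]
scene rack (array([557.8,  66.6]), [100.6, 200.6], np.float32(-11.35)) top (array([531.2,  72. ]), [46.4, 200.6], np.float32(-10.86)) 78.0
batten (array([696.1,  -9.1]), [30.9, 308.4], np.float32(-7.52))
top rack (array([556.7,  66.1]), [94.3, 196.6], np.float32(-11.48)) top (array([530.4,  71.5]), [40.5, 196.6], np.float32(-11.48)) 80.0
batten (array([697.9,  13.4]), [27.5, 353.2], np.float32(-6.89))
```

```bash
python3 -m creep '{"delta_pos":[[0,0,0.02],[0,0,0.03],[0,0,0.03],[0,0,0.03],[0,0,0.025],[0,0,0.015],[0,0,0.008],[0,0,0],[-0.01,0,0],[-0.012,0,0],[-0.012,0,0],[-0.010,0,0],[0,0,0]],"twist":[[0,0,-4.4],[0,0,0],[0,0,0],[0,0,0],[0,0,0],[0,0,0],[0,0,0],[0,0,0],[0,0,0],[0,0,0],[0,0,0],[0,0,0],[0,0,0]]}' 1
```

```text
t: 7.1
ee_pos: [491.2, 84.7, 23.9]
orientation: [0.193, 3.13, 0.002]
ft_force: [0.9, -0.5, 0.6]
width: 88.0
grasp_force: 0.0
```

```bash
python3 -m creep '{"delta_pos":[[-0.004,0,0],[-0.005,0,0],[-0.005,0,0],[-0.005,0,0],[-0.005,0,0],[-0.005,0,0],[-0.005,0,0],[-0.005,0,0],[-0.005,0,0],[-0.005,0,0],[-0.005,0,0],[-0.005,0,0],[-0.005,0,0],[-0.005,0,0],[-0.004,0,0],[-0.003,0,0],[0,0,0],[0,0,0]],"twist":[[0,0,0],[0,0,0],[0,0,0],[0,0,0],[0,0,0],[0,0,0],[0,0,0],[0,0,0],[0,0,0],[0,0,0],[0,0,0],[0,0,0],[0,0,0],[0,0,0],[0,0,0],[0,0,0],[0,0,0],[0,0,0]]}' ; python3 m.py
```

```text
t: 8.6
ee_pos: [562.0, 75.3, 22.4]
orientation: [-0.192, -3.135, 0.0]
ft_force: [-2.6, -0.7, -1.4]
width: 88.1
grasp_force: 1.0
[562.01165386  75.33505697  22.35019618]
scene rack (array([620.4,  61.7]), [100.5, 202.1], np.float32(-7.33)) top (array([592.7,  64.9]), [45.5, 201.4], np.float32(-6.82)) 78.0
batten (array([695.9,  -8.1]), [31.7, 313.5], np.float32(-7.07))
top rack (array([610.8,  -6.8]), [57.9, 94.5], np.float32(83.37)) top (array([583.7,  -9.6]), [39.8, 45.6], np.float32(-7.86)) 79.0
batten (array([697.4,  13.3]), [26.7, 353.9], np.float32(-6.84))
```

```bash
python3 -m creep '{"delta_pos":[[-0.004,0,0],[-0.004,0,0],[-0.004,0,0],[-0.003,0,0],[-0.002,0,0],[-0.002,0,0],[0,0,0]],"twist":[[0,0,0],[0,0,0],[0,0,0],[0,0,0],[0,0,0],[0,0,0],[0,0,0]]}'; python3 -m creep '{"delta_pos":[[-0.001,0,0],[-0.001,0,0],[0,0,0]],"twist":[[0,0,0],[0,0,0],[0,0,0]]}'
```

```text
t: 9.28
ee_pos: [581.8, 73.0, 22.7]
orientation: [0.193, 3.135, 0.0]
ft_force: [-1.6, 0.4, -1.9]
width: 88.1
grasp_force: 0.7
t: 9.53
ee_pos: [583.3, 72.8, 22.7]
orientation: [0.192, 3.136, -0.0]
ft_force: [-2.1, -0.1, -0.4]
width: 87.5
grasp_force: 1.6
```

```bash
A='x'; python3 -m creep '{"delta_pos":[[-0.001,0,0],[0,0,0]],"twist":[[0,0,0],[0,0,0]]}' | grep -E "ee_pos|ft"; python3 -m creep '{"delta_pos":[[-0.001,0,0],[0,0,0]],"twist":[[0,0,0],[0,0,0]]}'| grep -E "ee_pos|ft"; python3 -m creep '{"delta_pos":[[-0.001,0,0],[0,0,0]],"twist":[[0,0,0],[0,0,0]]}'| grep -E "ee_pos|ft"
```

```text
ee_pos: [583.6, 72.7, 22.7]
ft_force: [-5.7, 0.2, 2.9]
ee_pos: [583.6, 72.7, 22.7]
ft_force: [-9.8, 0.9, 6.4]
ee_pos: [583.5, 72.6, 22.7]
ft_force: [-12.4, 1.7, 8.3]
```

Stiff contact at x = 583.6, so the foot is on the batten. I'll look to check that both ends are flush.

```bash
python3 m.py; python3 - <<'E'
from h import *
print(get_obs()["moment"])
p,d=get_image("scene");cv2.imwrite("pics/s5.png",cv2.resize(p[210:370,210:450,::-1],(780,520),interpolation=cv2.INTER_CUBIC))
E
```

```text
[583.53237916  72.6272826   22.72320696]
scene rack (array([632.4,  61. ]), [96.7, 200.1], np.float32(-7.33)) top (array([613. ,  63.4]), [49.8, 199.5], np.float32(-6.61)) 78.0
batten (array([690.1, -62.8]), [28.7, 202.6], np.float32(-6.77))
top rack (array([633.3, -11.1]), [56.1, 97.0], np.float32(84.56)) top (array([605.2, -12.9]), [40.2, 44.3], np.float32(-7.83)) 78.0
batten (array([687.1, -71.4]), [27.0, 183.5], np.float32(-7.29))
[0.48691006 1.5676349  0.32457827]
```

View pics/s5.png

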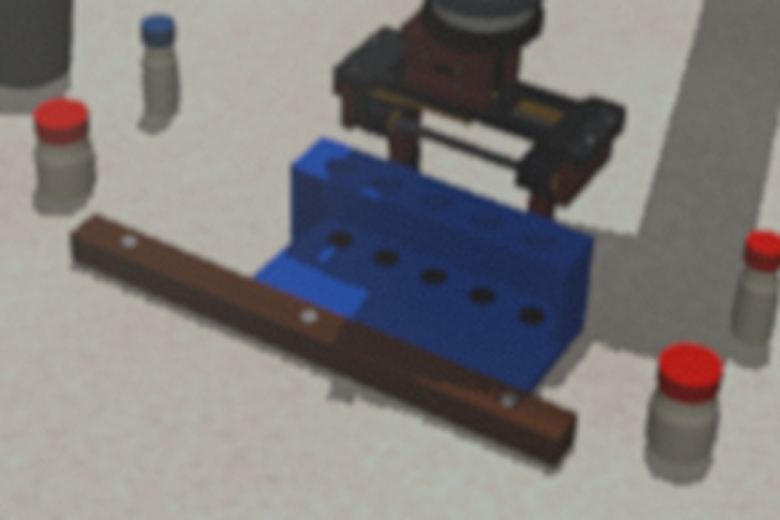

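The foot (px 255–530) lies along the batten with no visible gap, and the jars and vials are untouched. I'll back off straight and check from above.

```bash
python3 -m creep '{"delta_pos":[[0.003,0,0],[0.004,0,0],[0.01,0,0],[0.02,0,0],[0.03,0,0],[0.03,0,0],[0.03,0,0],[0.03,0,0],[0.03,0,-0.01],[0.02,0,-0.03],[0,0,-0.03],[0,0,0],[0,0,0],[0,0,0]],"twist":[[0,0,0],[0,0,0],[0,0,0],[0,0,0],[0,0,0],[0,0,0],[0,0,0],[0,0,0],[0,0,0],[0,0,0],[0,0,0],[0,0,0],[0,0,0],[0,0,0]]}'; python3 m.py; python3 - <<'E'
from h import *
p,d=get_image("top");cv2.imwrite("pics/t6.png",cv2.resize(p[150:290,210:410,::-1],(800,560),interpolation=cv2.INTER_CUBIC))
E
```

```text
t: 11.35
ee_pos: [381.3, 97.9, 92.7]
orientation: [0.193, 3.134, 0.001]
ft_force: [-0.4, 0.1, 0.5]
width: 88.0
grasp_force: 0.0
[381.32367159  97.88177235  92.69772673]
scene rack (array([636.9,  60.8]), [89.1, 199.8], np.float32(-6.82)) top (array([615.8,  63.2]), [46.7, 199.4], np.float32(-6.82)) 78.0
batten (array([696.7,  -8. ]), [28.5, 312.0], np.float32(-6.05))
top rack (array([642. ,  59.5]), [97.3, 196.9], np.float32(-6.75)) top (array([614.5,  62.7]), [41.1, 196.8], np.float32(-7.03)) 80.0
batten (array([697.5,  12.5]), [26.6, 352.0], np.float32(-6.89))
```

View pics/t6.png

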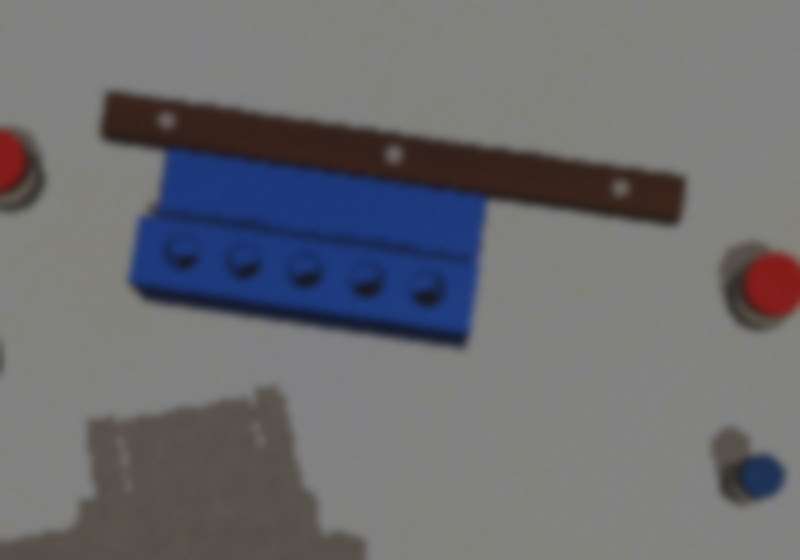

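The rack is flush along its full length (px 165–488, touching the batten's lower edge), parallel to it and about 40 mm off its middle. The robot is clear.

```bash
python3 -c "
from workcell import *
print(close_job())"
```

```text
the job is handed in; nothing more can be done
None
```

The rack was tipped upright by pushing and now stands with its foot flush against the batten over its whole length, about 40 mm off the batten's middle; the robot touched nothing else, and the job was handed in at about 11.5 s.

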